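# Load the noodle-roller shaft and lock its end cap

## Task

Thread the long wooden roller onto the horizontal steel shaft, then the short blue-and-white roller, each pushed in until it meets the sprung brass flange or the roller before it. Then put the red end cap over the shaft's end with its keyhole towards the stand, press it in against the spring and lower it so that its slot locks in the shaft's groove and the spring cannot push it off when you let go. The shaft's height is not known beforehand; leave the shakers, the car key and the tea light alone.

Things in the scene. Friction and masses are not known exactly. Their poses are not given: they have to be found in the camera images.
- stand: Fixed stand: dark foot 130 x 170 x 16 mm, post to z = 135 mm, grey head block 46 x 44 x 44 mm with a clamp knob out to x = -44. Origin on the worktop under the post, z up. A steel shaft, 18 mm in diameter, points along its +y over x = 0 from the head to y = 166 mm. The shaft's axis lies 100 to 120 mm up: the clamped height is fixed but not reported; feel the shaft's top or look.
- under_flange (a point): Point on the worktop (z = 0) straight below the outer face of the brass flange, at the stand's y = 54 mm (axes as the stand's). The flange, 44 mm in diameter, slides on the shaft; a spring pushes it outwards: 2.4 N at first, 600 N/m, 18 mm of travel. With both rollers in against it the pile ends at y = 154 mm.
- under_groove (a point): Point on the worktop (z = 0) straight below the middle of the shaft's groove, at the stand's y = 143.5 mm (axes as the stand's). The groove is 9 mm long (y 139 to 148) and there the shaft is only 10 mm thick. To lock the cap the pile must be pressed in 12 to 15 mm, with about 10 N plus friction.
- under_tip (a point): Point on the worktop (z = 0) straight below the shaft's free end, at the stand's y = 166 mm (axes as the stand's). The last 18 mm, outside the groove, are a head of 18 mm diameter, tapered over its last 8 mm to 11 mm.
- long_roller_center (a point): Centre of the long roller: light wood with two dark bands, 60 mm in diameter, 60 mm long along its own y axis (level), through-hole 21 mm in diameter along y; both ends alike; 0.1 to 0.17 kg. Goes on first. Lies in one of the rest's two cradles, centre 55 mm above the worktop.
- short_roller_center (a point): Centre of the short roller: blue plastic with white bands, 60 mm in diameter, 40 mm long along its own y axis (level), through-hole 21 mm in diameter along y; both ends alike; 0.1 to 0.17 kg. Goes on second. Lies in the other cradle, centre 55 mm above the worktop.
- end_cap_center (a point): Centre of the red end cap, a hollow block 54 mm wide (x), 36 deep (y), 60 high (z), standing upright on the worktop, this point 30 mm up; 0.12 kg. Grip it across its ribbed sides (x). Its -y wall has the keyhole, its +y side is closed. Locked and let go, this point hangs 11 to 17 mm below the shaft's axis at the stand's y = 160 mm; unlocked, the spring pushes it off.
- end_cap_keyhole (a point): Centre of the keyhole's hole, mid-way through the cap's 6 mm thick -y wall (15 mm towards -y from the cap's centre and 2 mm above it; same axes). Hole 21 x 21 mm; above it a slot 14 mm wide ends 20 mm above this point; hollow 26 mm deep behind. To lock: hole over shaft, push till this point is within 1.5 mm of the groove's middle, lower up to 15 mm (it rubs with some 10 N on the roller) till the slot's end rests in the groove.
- rest: Fixed wooden roller rest, 250 x 100 mm (x, y), cradle rods up to 28 mm high; two cradles 120 mm apart at x = -60 and +60 mm, each holding a roller with its axis along the rest's y. Origin: centre of its underside on the worktop.
- the_pepper_shaker: Glass shaker with a grey top that stands beyond the shaft, 44 mm in diameter, 90 mm high; origin at the centre of its underside. Leave it alone.
- car_fob: Black car key fob lying flat, 38 x 93 x 15 mm; origin at the centre of its underside. Leave it alone.
- tea_light: Small tea light, 38 mm in diameter, 15 mm high; origin at the centre of its underside. Leave it alone.
There are look-alikes about, which are no part of the job. What is shaped like the part that bears long_roller_center but orange or purple is not meant.

How it is judged:
On the way, in this order (a step that is already met when the one before it is completed fails the run):
1. the long wooden roller is on the shaft, in against the flange, and the short one is not on it yet (x of long_roller_center in the frame of stand between -0.007 and 0.007 m and z of long_roller_center in the frame of stand between 0.09 and 0.128 m and y of long_roller_center in the frame of stand between 0.062 and 0.102 m and angle between the y axis of long_roller_center and the y axis of stand, either way round below 0.15 rad and not (x of short_roller_center in the frame of stand between -0.007 and 0.007 m and z of short_roller_center in the frame of stand between 0.09 and 0.128 m and y of short_roller_center in the frame of stand between 0.06 and 0.22 m)), for 0.2 s.
2. the short roller is on the shaft, in against the long one (x of long_roller_center in the frame of stand between -0.007 and 0.007 m and z of long_roller_center in the frame of stand between 0.09 and 0.128 m and y of long_roller_center in the frame of stand between 0.06 and 0.102 m and x of short_roller_center in the frame of stand between -0.007 and 0.007 m and z of short_roller_center in the frame of stand between 0.09 and 0.128 m and y of short_roller_center in the frame of stand between 0.105 and 0.152 m and angle between the y axis of short_roller_center and the y axis of stand, either way round below 0.15 rad), for 0.2 s.
3. the end cap stands with its wall in the shaft's groove (x of end_cap_center in the frame of stand between -0.008 and 0.008 m and y of end_cap_center in the frame of stand between 0.155 and 0.1645 m and z of end_cap_center in the frame of stand between 0.075 and 0.125 m and angle between end_cap_center's own z axis and vertical below 0.2 rad and angle between the y axis of end_cap_center and the y axis of stand, either way round below 0.2 rad), for 0.2 s.
At the end, for the whole second after the job is handed in: Along the stand's y: long roller's centre at 64-80 mm, short roller's at 114-130, both on the shaft within 7 mm sideways and 0.15 rad; end cap locked in the groove and released, its centre at 155-164.5 mm, within 8 mm sideways, upright and square within 0.2 rad; all at rest (all of step 3 and x of long_roller_center in the frame of stand between -0.007 and 0.007 m and z of long_roller_center in the frame of stand between 0.09 and 0.128 m and y of long_roller_center in the frame of stand between 0.064 and 0.08 m and x of short_roller_center in the frame of stand between -0.007 and 0.007 m and z of short_roller_center in the frame of stand between 0.09 and 0.128 m and y of short_roller_center in the frame of stand between 0.114 and 0.13 m and angle between the y axis of each of long_roller_center, short_roller_center and the y axis of stand, either way round below 0.15 rad and linear speed of each of long_roller, short_roller, end_cap below 0.02 m/s); the robot touches nothing.
It fails at once if the pepper shaker is pushed more than 25 mm or tipped (distance of the_pepper_shaker from where it was at the start of the episode above 0.025 m or angle between the_pepper_shaker's own z axis and vertical above 0.4 rad).
It fails at once if the car fob is pushed more than 25 mm or tipped (distance of car_fob from where it was at the start of the episode above 0.025 m or angle between car_fob's own z axis and vertical above 0.4 rad).
It fails at once if the tea light is pushed more than 25 mm or tipped (distance of tea_light from where it was at the start of the episode above 0.025 m or angle between tea_light's own z axis and vertical above 0.4 rad).
It also fails if it takes over 72 s, if anything falls off the work surface, if the arm or the gripper's body presses on something with over 40 N, if the wrist force passes 120 N, or if a joint passes its speed limit or range.

## Robot

A 6-joint arm with a two-finger parallel gripper is mounted at the origin on the work surface; the furniture and walls round the work are solid. World frame = base frame: x ahead of the robot, y to its left, z up, the work surface at z = 0. Lengths are in m, angles in rad, forces in N, time in s.
With the tool pointing down it reaches from about 0.3 to 0.775 m from the base axis. Payload 14.6 kg.
Tool frame: the origin (TCP) lies at the very end of the fingers, on their centre line; the grasp point (between the pads) lies 19 mm behind it; z points along the fingers, y is the line along which they close (so a half turn about z gives the same grasp; the last joint's range is limited). The gripper opens to 94 mm and grips with 3 to 60 N. Pads are 16 mm wide; open, the fingers measure 119 mm over their backs; the gripper's body (75 mm by 177 mm) begins 78 mm behind the grasp point.
Start: joints at [1.144, 0.3, 1.521, -0, 1.321, -0.067], TCP at [0.194, 0.515, 0.205] pointing down, gripper open.
Joint ranges: [-3.03, 3.03], [-0.79, 2.21], [0.23, 2.52], [-1.04, 4.18], [0, 3.07], [-2.55, 2.55]. Speed limits (rad/s): [2.22, 2.22, 2.57, 3.14, 3.14, 3.14].

## Interface

Orientations are given as [roll, pitch, yaw] about the fixed x, y, z axes, in that order (R = Rz(yaw) Ry(pitch) Rx(roll)).
In Python, from station import ctrl gives the robot as it stands. The module is installed in compiled form; this text tells all that it offers.
- The arm moves only by the tool play_rows, never from a script. Its argument "commands" is a list of rows, each a list of 7 numbers: the shift along the tool's x, y, z in m, then the turn, a rotation vector about the tool's x, y, z in degrees, then the closure, from -1 (fully open) to 1 (shut). A call has 1 to 20 rows; each row shifts and turns the commanded pose from where the row before left it, along the tool's axes as they then stand; what a row does not reach is not made up. A row lasts 1/12 s, in which the tool goes at most 41.7 mm and 7.16 degrees, less where a joint would pass 70% of its speed; a pose out of reach is approached as far as the arm can. A call is refused whole if a number of a shift passes 0.0417 or a number of a turn 7.16, either way. A call with a gripper value outside its range is refused whole. The fingers move at their own pace and stop on an object; "force" is the grip in N (left out, the last holds). Time passes only in rows, so rows that do not move let the fingers close. It gives the time, the measured TCP pose, the force, the opening and the grip force at its end, in the units of the state.
- ctrl.get_obs(): the state, without advancing time (a new reading comes with each control period).
- ctrl.camera(name): name is "scene" or "side" or "wrist"; returns the picture (384x512x3 uint8, blue, green, red); there is no depth.
- ctrl.camera_model(name): a dict with "fx", "fy", "cx", "cy" (pixels), "rvec" (rotation vector, rad) and "tvec" (3), from world to camera coordinates, as OpenCV has them. Camera axes: x right, y down, z forward; pixel columns grow to the right and rows downward; lengths in m; the calibration is good to about 2 mm. A picture is of the moment at which its call begins: read the wrist's pose just before it. camera_model takes no time and is no camera call; for the wrist camera it gives the pose at the moment of the call.
- ctrl.hand_in(): hands the job in; it is judged then, once.
The state is a dict: "time_s": time; "qpos": joint angles; "joint_vel": joint speeds; "tau": joint torques, N m; "ee_pos": TCP position; "eef_rot": TCP orientation; "force": force on the tool from outside, world axes, zero at the start; "moment": the same for the moment, N m; "grip_width": finger opening in m; "grip_force": force on a finger pad.
Only numpy, scipy, OpenCV 4.12 (cv2) and the standard library are available. Lean on these libraries where they do the work, as an engineer would, in place of code of your own. Each camera call takes 0.05 s, during which the arm holds its last target. There are 200 camera calls.

## Working session

There is one attempt and no reset: what is moved stays moved. The work goes in short steps, Python scripts to look and compute and a tool call to move; the robot and the scene stay as the last step left them, time stands still between calls to the robot, and variables do not carry over. Pictures are saved under pics/ and viewed, at most 11 in all, crops included, and the job is handed in when it is done.

Besides the shell and the picture viewer there is one more tool, called after "Call:" by a JSON object that holds its "name" and its "arguments". play_rows: Moves the arm, as the interface text tells. Its arguments: {"type":"object","properties":{"commands":{"type":"array","items":{"type":"array","items":{"type":"number"}}},"force":{"type":"number"}},"required":["commands"]}

```bash
mkdir -p pics; python3 - <<'E'
from station import ctrl
import cv2,numpy as np
o=ctrl.get_obs();print(o)
a=ctrl.camera("scene");b=ctrl.camera("side")
cv2.imwrite("pics/scene.png",cv2.resize(a,(800,600),interpolation=cv2.INTER_CUBIC));cv2.imwrite("pics/side.png",cv2.resize(b,(800,600),interpolation=cv2.INTER_CUBIC))
cv2.imwrite("pics/scene0.png",a);cv2.imwrite("pics/side0.png",b)
for n in("scene","side","wrist"):print(n,ctrl.camera_model(n))
E
```

```text
{'time_s': 0.0, 'qpos': array([ 1.14439903e+00,  3.00474820e-01,  1.52163427e+00, -2.63919778e-05,
        1.32070927e+00, -6.65658588e-02]), 'joint_vel': array([-1.60810538e-04,  9.65949996e-06,  2.16837087e-04, -1.75590224e-03,
        5.74902332e-04,  2.01549629e-04]), 'tau': array([-2.27492710e-03, -5.31806874e+01, -3.52742136e+01,  7.07335328e-02,
        2.43918621e-02, -1.22786423e-04]), 'ee_pos': array([0.1935361 , 0.51451573, 0.2048618 ]), 'eef_rot': array([-3.14036796e+00, -5.60240492e-05,  2.78176773e+00]), 'force': array([ 0.27965472, -0.34404629,  0.41651412]), 'moment': array([0.00228401, 0.01696466, 0.00506165]), 'grip_force': 0.0, 'grip_width': 0.09416034138078426}
scene {'fx': 447.2275002619368, 'fy': 447.2275002619368, 'cx': 259.0708775049303, 'cy': 191.9295501805271, 'rvec': array([ 0.69397804, -2.45015312,  1.30409203]), 'tvec': array([0.5120086 , 0.12942326, 1.33128352])}
side {'fx': 430.4180059869998, 'fy': 430.4180059869998, 'cx': 252.80036969320108, 'cy': 188.9379358113573, 'rvec': array([ 0.13663413,  2.8162311 , -1.33917424]), 'tvec': array([ 0.50014174, -0.07470681,  1.25757401])}
wrist {'fx': 279.8768753238332, 'fy': 279.8768753238332, 'cx': 259.5067586964802, 'cy': 187.98659091616645, 'rvec': array([-2.41174274, -1.67078895, -0.20374563]), 'tvec': array([-0.55060621, -0.02464733,  0.38907954])}
```

View pics/scene.png

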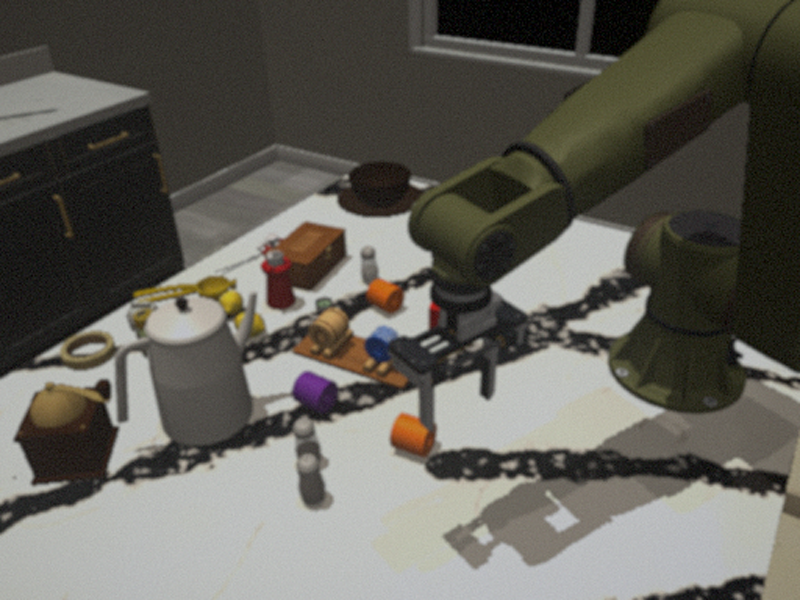

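View pics/side.png

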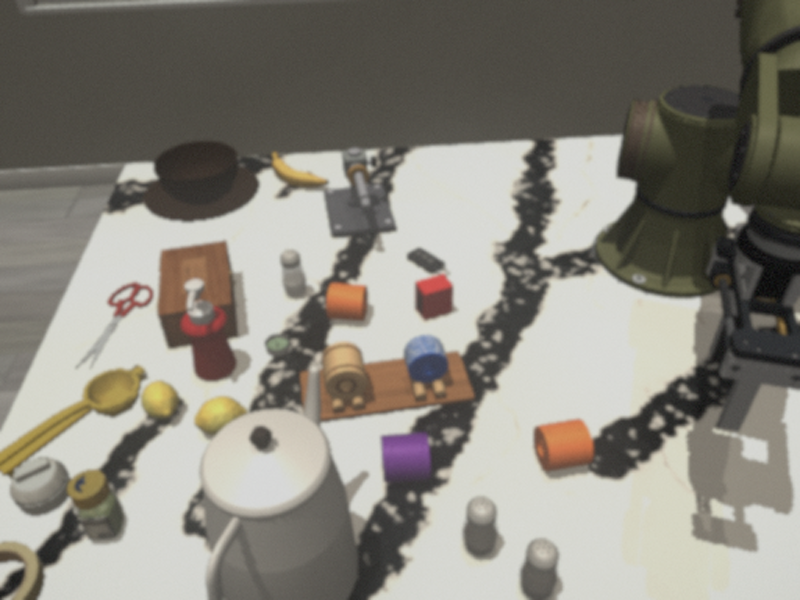

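The side view (800x600) shows:
- The stand's foot is at about (360,210), with the shaft pointing at the viewer and its tip near (378,240).
- The wooden roller is at (345,372) and the blue/white one at (426,360), both in the rest.
- The red cap is at (434,297).
- The fob is at (427,260), the tea light at (278,345) and the pepper shaker at (292,273).
- The look-alikes are orange at (347,300) and (563,443), and purple at (406,456).

Next I'll compute positions and look at an enlarged crop.

```bash
cat >h.py <<'E'
from station import ctrl
import cv2,numpy as np
from scipy.spatial.transform import Rotation as Ro
def ray(m,u,v):
    R=Ro.from_rotvec(m["rvec"]).as_matrix();c=-R.T@m["tvec"]
    d=R.T@np.array([(u-m["cx"])/m["fx"],(v-m["cy"])/m["fy"],1]);return c,d
def at(m,u,v,z):
    c,d=ray(m,u,v);return c+d*(z-c[2])/d[2]
def proj(m,p):
    return cv2.projectPoints(np.array(p,float).reshape(-1,3),m["rvec"],m["tvec"],np.array([[m["fx"],0,m["cx"]],[0,m["fy"],m["cy"]],[0,0,1.]]),None)[0].reshape(-1,2)
E
python3 - <<'E'
from h import *
m=ctrl.camera_model("side")
for n,u,v,z in[("footL",323,190,.016),("footFL",330,234,.016),("footFR",396,229,.016),("footBR",386,188,.016),("wood",345,372,.055),("blue",426,358,.055),("cap",434,297,.03),("fob",427,260,.0),("tea",278,345,.007),("pep",292,273,.045),("restFL",306,418,.0),("restFR",474,401,.0),("restBR",462,355,.01),("restBL",300,373,.01)]:
    print(n,at(m,u*.64,v*.64,z).round(3))
b=cv2.imread("pics/side0.png")
cv2.imwrite("pics/c1.png",cv2.resize(b[85:280,170:430],(800,600),interpolation=cv2.INTER_CUBIC))
E
```

```text
footL [ 0.631 -0.29   0.016]
footFL [ 0.618 -0.12   0.016]
footFR [ 0.489 -0.122  0.016]
footBR [ 0.496 -0.282  0.016]
wood [0.599 0.295 0.055]
blue [0.48  0.279 0.055]
cap [0.446 0.111 0.03 ]
fob [ 0.439 -0.035  0.   ]
tea [0.706 0.176 0.007]
pep [0.683 0.037 0.045]
restFL [0.66  0.327 0.   ]
restFR [ 0.414  0.32  -0.   ]
restBR [0.418 0.233 0.01 ]
restBL [0.669 0.245 0.01 ]
```

View pics/c1.png

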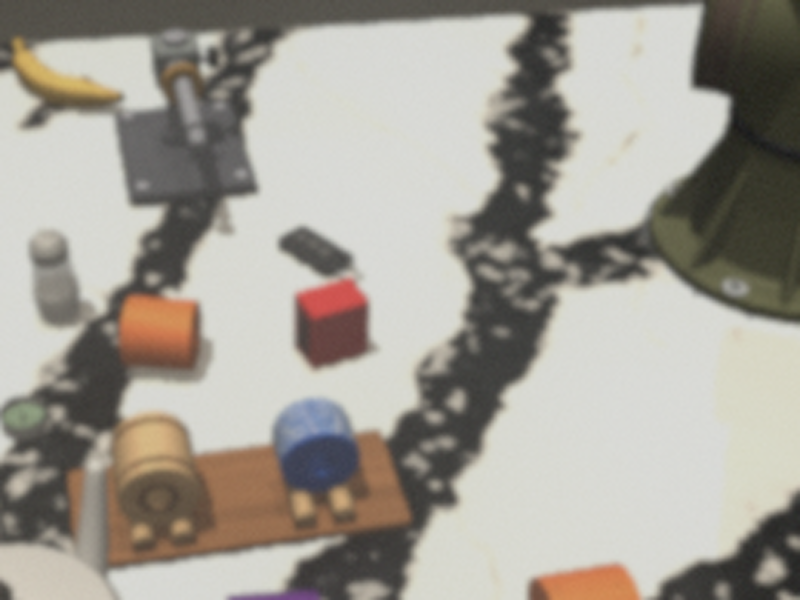

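The crop confirms the parts. The wood roller with dark bands is at crop (157,470), the blue/white one at (316,445) and the red cap at (333,322), its plain closed face towards +y. The plain orange and purple cylinders are the decoys. I'll turn the tool and go up for an overview.

Call:
{"name": "play_rows", "arguments": {"commands": [[0,0,-0.02,0,0,6.94,-1],[0,0,-0.02,0,0,6.94,-1],[0,0,-0.02,0,0,6.94,-1],[0,0,-0.02,0,0,6.94,-1],[0,0,-0.02,0,0,6.94,-1],[0,0,-0.02,0,0,6.94,-1],[0,0,-0.02,0,0,6.94,-1],[0,0,-0.02,0,0,6.94,-1],[0,0,-0.02,0,0,6.94,-1],[0,0,-0.02,0,0,6.94,-1],[-0.03,0.0255,0,0,0,0,-1],[-0.03,0.0255,0,0,0,0,-1],[-0.03,0.0255,0,0,0,0,-1],[-0.03,0.0255,0,0,0,0,-1],[-0.03,0.0255,0,0,0,0,-1],[-0.03,0.0255,0,0,0,0,-1],[-0.03,0.0255,0,0,0,0,-1],[-0.03,0.0255,0,0,0,0,-1],[-0.03,0.0255,0,0,0,0,-1],[-0.03,0.0255,0,0,0,0,-1]]}}

```text
time_s: 1.77
ee_pos: [0.4494, 0.2129, 0.4053]
eef_rot: [-3.141, 0.0, 1.571]
force: [-0.1, 1.2, 0.5]
grip_width: 0.0942
grip_force: 0.0
```

Call:
{"name": "play_rows", "arguments": {"commands": [[-0.03,0.02,0,0,0,0,-1],[-0.03,0.02,0,0,0,0,-1],[-0.03,0.02,0,0,0,0,-1],[-0.03,0.02,0,0,0,0,-1],[0,0,0,0,0,0,-1],[0,0,0,0,0,0,-1]]}}

```text
time_s: 2.27
ee_pos: [0.5291, 0.0934, 0.4045]
eef_rot: [-3.14, 0.0, 1.568]
force: [0.1, -0.4, -0.1]
grip_width: 0.0937
grip_force: 0.0
```

```bash
python3 - <<'E'
from h import *
o=ctrl.get_obs();m=ctrl.camera_model("wrist");a=ctrl.camera("wrist")
print(o["time_s"],o["ee_pos"],o["eef_rot"],o["qpos"])
R=Ro.from_rotvec(m["rvec"]).as_matrix();c=-R.T@m["tvec"];print(m,c,R.round(3))
T=Ro.from_euler("xyz",o["eef_rot"]).as_matrix();print(T.T@(c-o["ee_pos"]))
np.save("m1.npy",m,allow_pickle=True)
cv2.imwrite("pics/w1_0.png",a);cv2.imwrite("pics/w1.png",cv2.resize(a,(800,600),interpolation=cv2.INTER_CUBIC))
E
```

```text
2.2667 [0.52908325 0.09337959 0.4045314 ] [-3.13985820e+00  1.50917264e-04  1.56788023e+00] [1.06498044e-01 2.10962615e-01 1.18141079e+00 4.00283797e-05
 1.75095981e+00 1.09421409e-01]
{'fx': 279.8768753238332, 'fy': 279.8768753238332, 'cx': 259.5067586964802, 'cy': 187.98659091616645, 'rvec': array([-2.89763272,  0.00299001,  0.00333538]), 'tvec': array([-0.52795746,  0.01958616,  0.60648686])} [0.52951606 0.1642775  0.58273035] [[ 1.    -0.002 -0.002]
 [-0.002 -0.97   0.242]
 [-0.003 -0.242 -0.97 ]]
[ 7.08719859e-02 -8.30368573e-05 -1.78209768e-01]
```

View pics/w1.png

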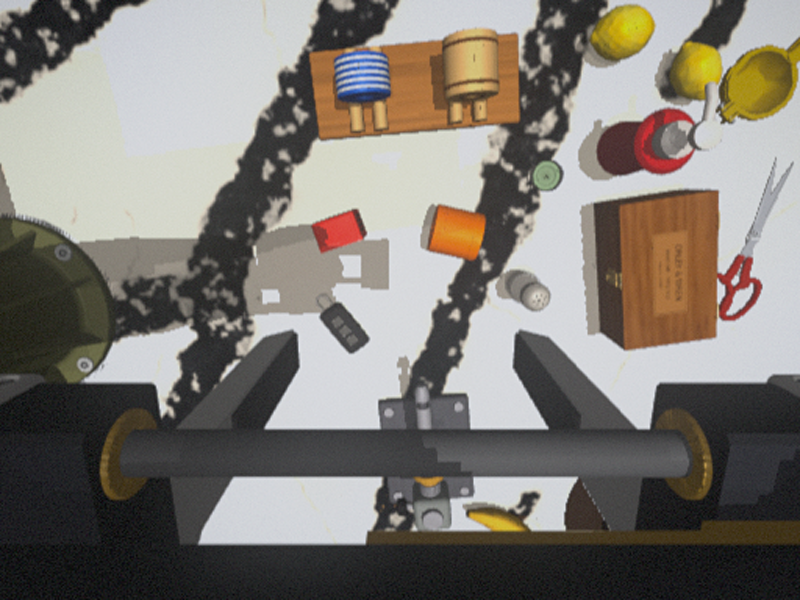

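The overview shows the wood roller at (470,70), blue at (362,75) and the cap at (340,230), yawed. The shaft tip is at about (422,388) and the stand's foot runs from (379,402) to (467,393), yawed slightly. Now I'll use masks for numbers and take a close stereo crop of the shaft.

```bash
python3 - <<'E'
from h import *
m=np.load("m1.npy",allow_pickle=True).item()
a=cv2.imread("pics/w1_0.png");h=cv2.cvtColor(a,cv2.COLOR_BGR2HSV)
def big(mask,roi):
    z=np.zeros(mask.shape,np.uint8);x0,y0,x1,y1=[int(t*.64) for t in roi];z[y0:y1,x0:x1]=mask[y0:y1,x0:x1]
    n,l,s,c=cv2.connectedComponentsWithStats(z);i=1+s[1:,4].argmax();pts=np.argwhere(l==i)[:,::-1].astype(np.float32);return pts
cap=big(((h[...,0]<8)|(h[...,0]>172))*(h[...,1]>150).astype(np.uint8)*(h[...,2]>150),(290,190,390,270))
W=np.array([at(m,u,v,.06)[:2] for u,v in cap],np.float32);print("captop",cv2.minAreaRect(W*1000),len(W))
blue=big(((h[...,0]>100)&(h[...,0]<130)&(h[...,1]>90)).astype(np.uint8),(320,40,400,110));print("blue px",blue.min(0),blue.max(0))
W=np.array([at(m,u,v,.012)[:2] for u,v in np.array([(322,138),(520,121),(520,34),(310,52)])*.64]);print("rest",W.round(4),np.degrees(np.arctan2(*(W[1]-W[0])[::-1])),np.degrees(np.arctan2(*(W[2]-W[3])[::-1])),W.mean(0))
for n,u,v,z in[("woodtop far",471,30,.085),("woodtop near",472,95,.085),("wood R",497,60,.055),("wood L",443,60,.055),("blueT far",362,50,.085),("blueT near",362,94,.085),("blueL",334,75,.055),("blueR",390,75,.055),("tip",422,388,.11),("shaft2",424,425,.119),("fTL",379,402,.016),("fTR",467,393,.016),("fBR",472,495,.016)]:print(n,at(m,u*.64,v*.64,z).round(4))
s=ctrl.camera("scene");d=ctrl.camera("side");cv2.imwrite("pics/s2_0.png",s);cv2.imwrite("pics/d2_0.png",d)
ps=proj(ctrl.camera_model("scene"),[.55,-.1,.1])[0];pd=proj(ctrl.camera_model("side"),[.55,-.1,.1])[0];print(ps,pd)
def crop(im,c,k=40):
    x,y=int(c[0]),int(c[1]);x=max(k,x);y=max(k,y);print(x-k,y-k);return cv2.resize(im[y-k:y+k,x-k:x+k],(400,400),interpolation=cv2.INTER_CUBIC)
cv2.imwrite("pics/c2.png",np.hstack([crop(s,ps),crop(d,pd)]))
E
```

```text
captop ((446.07855224609375, 111.42414093017578), (52.0626220703125, 34.117061614990234), 17.089881896972656) 426
blue px [216.  56.] [249.  64.]
rest [[0.4253 0.2207]
 [0.6687 0.2398]
 [0.6629 0.3354]
 [0.4158 0.317 ]] 4.483754845230526 4.256952693298411 [0.54317486 0.2782586 ]
woodtop far [0.5957 0.3174 0.085 ]
woodtop near [0.5988 0.256  0.085 ]
wood R [0.6292 0.297  0.055 ]
wood L [0.5699 0.2972 0.055 ]
blueT far [0.484  0.2992 0.085 ]
blueT near [0.4829 0.2573 0.085 ]
blueL [0.4496 0.2824 0.055 ]
blueR [0.5116 0.2822 0.055 ]
tip [ 0.5475 -0.0678  0.11  ]
shaft2 [ 0.5498 -0.1109  0.119 ]
fTL [ 0.49   -0.1355  0.016 ]
fTR [ 0.6148 -0.1217  0.016 ]
fBR [ 0.6276 -0.2897  0.016 ]
[286.62335106 148.15043325] [232.56800841 127.78229959]
246 108
192 87
```

View pics/c2.png

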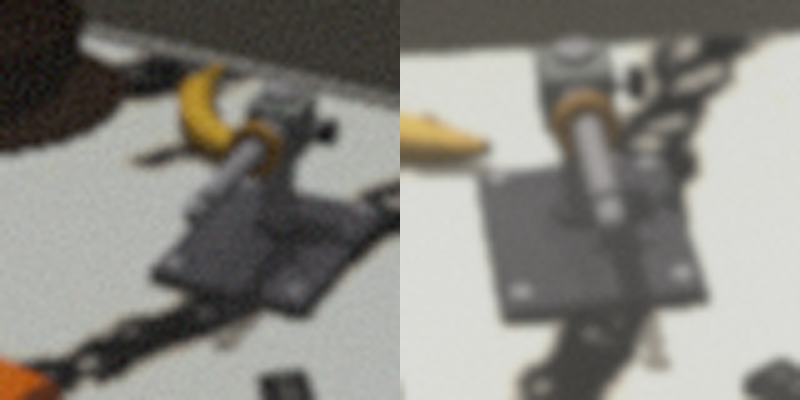

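```bash
cat >>h.py <<'E'
def tri(obs):
    A=np.zeros((3,3));b=np.zeros(3)
    for m,u,v in obs:
        c,d=ray(m,u,v);d/=np.linalg.norm(d);P=np.eye(3)-np.outer(d,d);A+=P;b+=P@c
    p=np.linalg.solve(A,b);return p,[(proj(m,p)[0]-[u,v]).round(1) for m,u,v in obs]
E
python3 - <<'E'
from h import *
w=np.load("m1.npy",allow_pickle=True).item();s=ctrl.camera_model("scene");d=ctrl.camera_model("side")
print("tip",tri([(s,284.6,150.6),(d,234.4,130)]),tri([(s,284.6,150.6),(d,234.4,130),(w,270,249)]))
print("flange",tri([(s,298.4,137.2),(d,229.4,109)]))
E
```

```text
tip (array([ 0.54559136, -0.07841684,  0.10330314]), [array([ 0.1, -0.5]), array([0.1, 0.6])]) (array([ 0.54556407, -0.07332383,  0.1055572 ]), [array([-0.6, -0.4]), array([0.1, 0.9]), array([-1.,  1.])])
flange (array([ 0.55410242, -0.19814635,  0.10359296]), [array([ 0.2, -1. ]), array([0.1, 1.2])])
```

Call:
{"name": "play_rows", "arguments": {"commands": [[-0.0304,0.0021,0.019,0,0,0,-1],[-0.0304,0.0021,0.019,0,0,0,-1],[-0.0304,0.0021,0.019,0,0,0,-1],[-0.0304,0.0021,0.019,0,0,0,-1],[-0.0304,0.0021,0.019,0,0,0,-1],[-0.0304,0.0021,0.019,0,0,0,-1],[-0.0304,0.0021,0.019,0,0,0,-1],[-0.0304,0.0021,0.019,0,0,0,-1],[0,0,0,0,0,-4.6,-1],[0,0,0,0,0,0,-1],[0,0,0,0,0,0,-1]]}}

```text
time_s: 3.33
ee_pos: [0.5455, -0.1475, 0.254]
eef_rot: [3.141, 0.0, 1.65]
force: [-0.6, -0.5, 0.6]
grip_width: 0.0945
grip_force: 0.0
```

```bash
python3 - <<'E'
from h import *
o=ctrl.get_obs();m=ctrl.camera_model("wrist");a=ctrl.camera("wrist")
print(o["time_s"],o["ee_pos"],o["eef_rot"],o["force"])
np.save("m2.npy",m,allow_pickle=True)
cv2.imwrite("pics/w2_0.png",a);p=proj(m,[[.5455,-.075,.104],[.554,-.19,.104]]);print(p)
x,y=p.mean(0).astype(int);x0=x-100;y0=max(0,y-100);print(x0,y0)
cv2.imwrite("pics/w2.png",cv2.resize(a[y0:y0+150,x0:x0+200],(800,600),interpolation=cv2.INTER_CUBIC))
E
```

```text
3.3333 [ 0.54545666 -0.14748666  0.25404204] [3.14084942e+00 1.50930912e-04 1.65004799e+00] [-0.55190427 -0.4838933   0.56522596]
[[264.58682513 117.09678867]
 [263.61201869 213.31331794]]
164 65
```

View pics/w2.png

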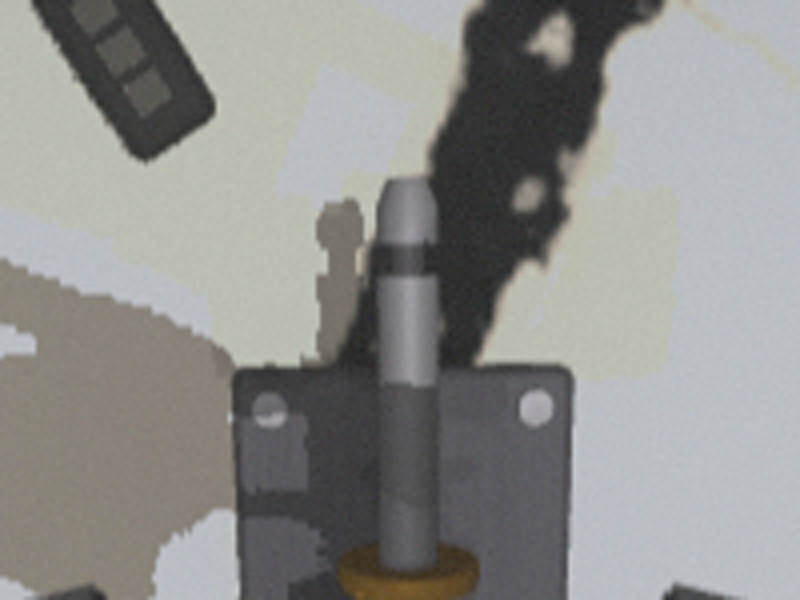

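Clear view. The shaft is at crop x≈408 from row 180 (tip) to 570 (flange), the groove at rows 243–277, and both the foot's edge and the shaft are square with the image. So the stand's yaw is 4.54° and the shaft is 7.6 mm to the tool's +y. Next I'll feel its height with closed fingers.

Call:
{"name": "play_rows", "arguments": {"commands": [[0,0.0019,0.015,0,0,0,1],[0,0.0019,0.015,0,0,0,1],[0,0.0019,0.015,0,0,0,1],[0,0.0019,0.015,0,0,0,1],[0,0,0.015,0,0,0,1],[0,0,0.015,0,0,0,1],[0,0,0.015,0,0,0,1],[0,0,0.015,0,0,0,1],[0,0,0,0,0,0,1],[0,0,0,0,0,0,1]]}}

```text
time_s: 4.22
ee_pos: [0.5531, -0.1469, 0.1341]
eef_rot: [3.141, 0.0, 1.651]
force: [-0.8, 0.2, -0.0]
grip_width: 0.031
grip_force: 0.0
```

Call:
{"name": "play_rows", "arguments": {"commands": [[0,0,0.002,0,0,0,1],[0,0,0.002,0,0,0,1],[0,0,0.002,0,0,0,1],[0,0,0.001,0,0,0,1],[0,0,0,0,0,0,1]]}}

```text
time_s: 4.63
ee_pos: [0.5528, -0.1479, 0.1264]
eef_rot: [3.142, -0.0, 1.651]
force: [-0.1, -0.4, -0.0]
grip_width: 0.0008
grip_force: 0.0
```

Call:
{"name": "play_rows", "arguments": {"commands": [[0,0,0.002,0,0,0,1],[0,0,0.002,0,0,0,1],[0,0,0.002,0,0,0,1],[0,0,0,0,0,0,1]]}}

```text
time_s: 4.97
ee_pos: [0.5526, -0.1479, 0.1199]
eef_rot: [-3.141, -0.0, 1.651]
force: [-0.6, 0.3, -0.1]
grip_width: 0.0008
grip_force: 0.0
```

Call:
{"name": "play_rows", "arguments": {"commands": [[0,0,0.001,0,0,0,1],[0,0,0.001,0,0,0,1],[0,0,0.001,0,0,0,1],[0,0,0,0,0,0,1]]}}

```text
time_s: 5.3
ee_pos: [0.5528, -0.1479, 0.1172]
eef_rot: [-3.141, -0.0, 1.651]
force: [0.1, -0.1, 0.5]
grip_width: 0.0004
grip_force: 0.0
```

Call:
{"name": "play_rows", "arguments": {"commands": [[0,0,0.001,0,0,0,1],[0,0,0.001,0,0,0,1],[0,0,0,0,0,0,1]]}}

```text
time_s: 5.55
ee_pos: [0.5529, -0.1479, 0.1154]
eef_rot: [3.141, 0.0, 1.651]
force: [0.5, 0.2, 0.1]
grip_width: 0.0003
grip_force: 0.1
```

Call:
{"name": "play_rows", "arguments": {"commands": [[0,0,0.001,0,0,0,1],[0,0,0.001,0,0,0,1],[0,0,0,0,0,0,1]]}}

```text
time_s: 5.8
ee_pos: [0.5531, -0.148, 0.1152]
eef_rot: [3.141, 0.001, 1.651]
force: [-6.8, 2.0, 16.7]
grip_width: 0.0008
grip_force: 8.6
```

```bash
python3 - <<'E'
from h import *
m=np.load("m2.npy",allow_pickle=True).item()
t=.0793;ex=np.array([np.cos(t),np.sin(t)]);ey=np.array([-np.sin(t),np.cos(t)])
for n,u,v,z,y in[("tip",407,179,.108,.166),("g139",408,277,.1153,.139),("g148",408,243,.1153,.148),("mid",408,360,.1153,0),("flangetop",409,545,.128,.052),("footfront",402.5,368,.016,0)]:
    p=at(m,164+u/4,65+v/4,z)[:2];O=p-ey*y;print(n,p.round(4),O.round(4),"lateral",p@ex,"ey",(p@ey-y).round(4))
E
```

```text
tip [ 0.5461 -0.067 ] [ 0.5592 -0.2325] lateral 0.539031423878499 ey -0.276
g139 [ 0.5484 -0.0934] [ 0.5594 -0.232 ] lateral 0.539305992462491 ey -0.2755
g148 [ 0.5476 -0.0842] [ 0.5594 -0.2317] lateral 0.5392491515552085 ey -0.2753
mid [ 0.5504 -0.1164] [ 0.5504 -0.1164] lateral 0.5394482573040549 ey -0.1597
flangetop [ 0.5547 -0.1671] [ 0.5589 -0.219 ] lateral 0.5397531959105983 ey -0.2625
footfront [ 0.552 -0.132] [ 0.552 -0.132] lateral 0.5397707564139033 ey -0.1753
```

Call:
{"name": "play_rows", "arguments": {"commands": [[0,0,-0.01,0,0,0,-1],[0.02,0,-0.03,0,0,0,-1],[0.03,0,-0.02,0,0,0,-1],[0.04,0,0,0,0,0,-1],[0.04,0,0,0,0,0,-1],[0.04,0,0,0,0,0,-1],[0.04,0,0,0,0,0,-1],[0.04,0,0,0,0,0,-1],[0.04,0,0,0,0,0,-1],[0,0,0,0,0,0,-1]]}}

```text
time_s: 6.63
ee_pos: [0.5287, 0.1468, 0.1737]
eef_rot: [3.141, -0.001, 1.656]
force: [0.0, -0.3, -0.8]
grip_width: 0.0638
grip_force: 0.0
```

```bash
python3 - <<'E'
from h import *
s=ctrl.camera_model("scene");d=ctrl.camera_model("side")
print(tri([(s,250*.64,298*.64),(d,314*.64,365*.64)]))
E
```

```text
(array([0.62707352, 0.44513476, 0.21135453]), [array([ 1.2, -2.7]), array([0.1, 4.6])])
```

Call:
{"name": "play_rows", "arguments": {"commands": [[0.033,0.0205,0,0,0,-0.3,-1],[0.033,0.0205,0,0,0,0,-1],[0.033,0.0205,0,0,0,0,-1],[0.033,0.0205,0,0,0,0,-1],[0,0,0,0,0,0,-1],[0,0,0,0,0,0,-1]]}}

```text
time_s: 7.13
ee_pos: [0.6003, 0.2806, 0.1722]
eef_rot: [-3.14, 0.0, 1.658]
force: [-0.3, 0.0, -0.9]
grip_width: 0.094
grip_force: 0.0
```

Call:
{"name": "play_rows", "arguments": {"commands": [[0.004,0,0.017,0,0,0.45,-1],[0,0,0.017,0,0,0,-1],[0,0,0.017,0,0,0,-1],[0,0,0.017,0,0,0,-1],[0,0,0.017,0,0,0,-1],[0,0,0.017,0,0,0,-1],[0,0,0.017,0,0,0,-1],[0,0,0.017,0,0,0,-1],[0,0,0,0,0,0,-1]]}}

```text
time_s: 7.88
ee_pos: [0.5985, 0.2816, 0.0346]
eef_rot: [-3.137, 0.002, 1.647]
force: [-0.2, -0.4, -1.0]
grip_width: 0.0942
grip_force: 0.0
```

Call:
{"name": "play_rows", "arguments": {"commands": [[0,0,0,0,0,0,1],[0,0,0,0,0,0,1],[0,0,0,0,0,0,1],[0,0,0,0,0,0,1],[0,0,0,0,0,0,1],[0,0,0,0,0,0,1],[0,0,0,0,0,0,1],[0,0,0,0,0,0,1]], "force": 25}}

```text
time_s: 8.55
ee_pos: [0.6006, 0.2837, 0.0382]
eef_rot: [3.14, -0.0, 1.648]
force: [3.3, -0.3, 4.4]
grip_width: 0.0597
grip_force: 25.0
```

Call:
{"name": "play_rows", "arguments": {"commands": [[0,0,-0.01,0,0,0,1],[0,0,-0.02,0,0,0,1],[0,0,-0.03,0,0,0,1],[0,0,-0.03,0,0,0,1],[-0.02,-0.006,0,0,0,0,1],[-0.03,-0.0085,0,0,0,0,1],[-0.03,-0.0085,0,0,0,0,1],[-0.03,-0.0085,0,0,0,0,1],[-0.03,-0.0085,0,0,0,0,1],[-0.03,-0.0085,0,0,0,0,1],[-0.03,-0.0085,0,0,0,0,1],[-0.03,-0.0085,0,0,0,0,1],[-0.03,-0.0085,0,0,0,0,1],[-0.02,-0.006,0,0,0,0,1],[-0.01,-0.002,0,0,0,0,1],[0,0,0,0,0,0,1],[0,0,0,0,0,0,1]]}}

```text
time_s: 9.97
ee_pos: [0.5407, -0.0114, 0.1276]
eef_rot: [-3.141, -0.0, 1.648]
force: [0.4, 0.8, -1.3]
grip_width: 0.0596
grip_force: 25.0
```

```bash
cat >>h.py <<'E'
t=.0793;ex=np.array([np.cos(t),np.sin(t)]);ey=np.array([-np.sin(t),np.cos(t)])
def st():
    o=ctrl.get_obs();p=o["ee_pos"];r=o["eef_rot"]
    print("t",o["time_s"],"lat-shaft mm",((p[:2]@ex-.5394)*1e3).round(1),"standy mm",((p[:2]@ey+.2755)*1e3).round(1),"z",(p[2]*1e3).round(1),"yawerr deg",np.degrees(r[2]-1.5708-t).round(2),"rp",r[:2].round(3),"F",o["force"].round(1),"w",o["grip_width"],o["grip_force"])
E
python3 - <<'E'
from h import *
st()
a=ctrl.camera("wrist");cv2.imwrite("pics/w3.png",cv2.resize(a,(640,480)))
E
```

```text
t 9.9667 lat-shaft mm -1.3 standy mm 221.3 z 127.6 yawerr deg -0.14 rp [-3.141 -0.   ] F [ 0.4  0.8 -1.3] w 0.05962595428822126 24.996890434704255
```

View pics/w3.png

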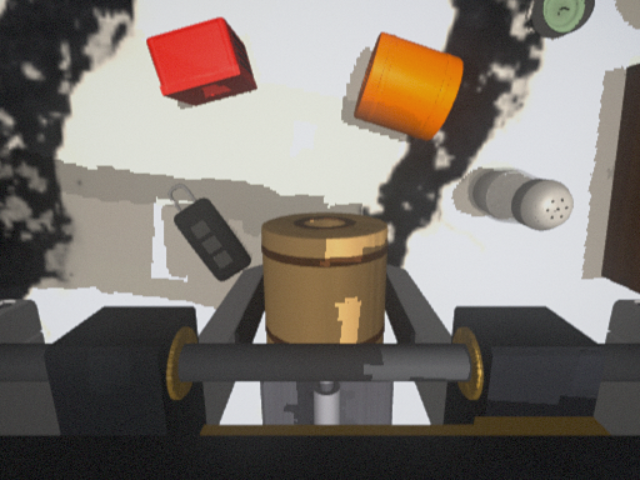

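Call:
{"name": "play_rows", "arguments": {"commands": [[0,0.0013,0.013,0,0,0,1],[0,0,0.013,0,0,0,1],[0,0,0.012,0,0,0,1],[0,0,0,0,0,0,1],[-0.01,0,0,0,0,0,1],[-0.01,0,0,0,0,0,1],[-0.007,0,0,0,0,0,1],[-0.007,0,0,0,0,0,1],[0,0,0,0,0,0,1]]}}

```text
time_s: 10.77
ee_pos: [0.5449, -0.0472, 0.0899]
eef_rot: [3.141, 0.0, 1.647]
force: [0.8, 0.1, -0.8]
grip_width: 0.0597
grip_force: 25.0
```

```bash
python3 -c "
from h import *
st()"
```

```text
t 10.7667 lat-shaft mm 0.0 standy mm 185.3 z 89.9 yawerr deg -0.19 rp [3.141 0.   ] F [ 0.8  0.1 -0.8] w 0.05969161408969889 24.996653099369723
```

Call:
{"name": "play_rows", "arguments": {"commands": [[-0.008,0,0,0,0,-0.15,1],[-0.008,0,0,0,0,0,1],[-0.008,0,0,0,0,0,1],[-0.008,0,0,0,0,0,1],[0,0,0,0,0,0,1]]}}

```text
time_s: 11.18
ee_pos: [0.5472, -0.0791, 0.0895]
eef_rot: [3.142, 0.0, 1.65]
force: [-0.3, -1.2, -1.3]
grip_width: 0.06
grip_force: 25.0
```

Call:
{"name": "play_rows", "arguments": {"commands": [[-0.01,0,0,0,0,0,1],[-0.01,0,0,0,0,0,1],[-0.01,0,0,0,0,0,1],[-0.01,0,0,0,0,0,1],[-0.01,0,0,0,0,0,1],[0,0,0,0,0,0,1]]}}

```text
time_s: 11.68
ee_pos: [0.5512, -0.1294, 0.0894]
eef_rot: [3.141, 0.0, 1.649]
force: [0.4, -0.5, -0.6]
grip_width: 0.0598
grip_force: 25.0
```

```bash
python3 -c "
from h import *
st()"
```

```text
t 11.6833 lat-shaft mm -0.2 standy mm 102.9 z 89.4 yawerr deg -0.04 rp [3.141 0.   ] F [ 0.4 -0.5 -0.6] w 0.059767215346710756 24.996693996945396
```

Call:
{"name": "play_rows", "arguments": {"commands": [[-0.007,0,0,0,0,0,1],[-0.006,0,0,0,0,0,1],[-0.005,0,0,0,0,0,1],[-0.003,0,0,0,0,0,1],[0,0,0,0,0,0,1],[0,0,0,0,0,0,1]]}}

```text
time_s: 12.18
ee_pos: [0.5528, -0.1483, 0.0894]
eef_rot: [-3.141, -0.0, 1.651]
force: [-0.3, 0.2, -1.4]
grip_width: 0.0598
grip_force: 25.0
```

```bash
python3 -c "
from h import *
st()"
```

```text
t 12.1833 lat-shaft mm -0.1 standy mm 83.8 z 89.4 yawerr deg 0.04 rp [-3.141 -0.   ] F [-0.3  0.2 -1.4] w 0.059759898213787195 24.99680054577766
```

Call:
{"name": "play_rows", "arguments": {"commands": [[-0.002,0,0,0,0,0,1],[-0.002,0,0,0,0,0,1],[0,0,0,0,0,0,1]]}}

```text
time_s: 12.43
ee_pos: [0.5531, -0.1525, 0.0895]
eef_rot: [3.142, 0.0, 1.651]
force: [-0.2, -0.1, -0.7]
grip_width: 0.06
grip_force: 25.0
```

Call:
{"name": "play_rows", "arguments": {"commands": [[-0.001,0,0,0,0,0,1],[-0.001,0,0,0,0,0,1],[0,0,0,0,0,0,1]]}}

```text
time_s: 12.68
ee_pos: [0.5533, -0.1545, 0.0894]
eef_rot: [-3.142, -0.0, 1.651]
force: [0.4, -0.4, -1.0]
grip_width: 0.0598
grip_force: 25.0
```

Call:
{"name": "play_rows", "arguments": {"commands": [[-0.001,0,0,0,0,0,1],[-0.001,0,0,0,0,0,1],[0,0,0,0,0,0,1]]}}

```text
time_s: 12.93
ee_pos: [0.5534, -0.1562, 0.0894]
eef_rot: [-3.142, -0.0, 1.651]
force: [-0.5, 2.9, 0.4]
grip_width: 0.0598
grip_force: 25.0
```

Call:
{"name": "play_rows", "arguments": {"commands": [[-0.001,0,0,0,0,0,1],[-0.001,0,0,0,0,0,1],[0,0,0,0,0,0,1]]}}

```text
time_s: 13.18
ee_pos: [0.5536, -0.1583, 0.0894]
eef_rot: [-3.142, -0.0, 1.651]
force: [-0.4, 5.1, -0.5]
grip_width: 0.0598
grip_force: 25.0
```

```bash
python3 -c "
from h import *
st()
a=ctrl.camera('wrist');cv2.imwrite('pics/w4_0.png',a);b=ctrl.camera('side');cv2.imwrite('pics/side4_0.png',b)
c=proj(ctrl.camera_model('side'),[.55,-.14,.1])[0].astype(int);y=max(0,c[1]-40)
cv2.imwrite('pics/c4.png',np.hstack([cv2.resize(a[140:384,100:400],(400,400)),cv2.resize(b[y:y+80,c[0]-40:c[0]+40],(400,400),interpolation=cv2.INTER_CUBIC)]))"
```

```text
t 13.1833 lat-shaft mm -0.1 standy mm 73.9 z 89.4 yawerr deg 0.04 rp [-3.142 -0.   ] F [-0.4  5.1 -0.5] w 0.05982963684184677 25.002560575667303
```

View pics/c4.png

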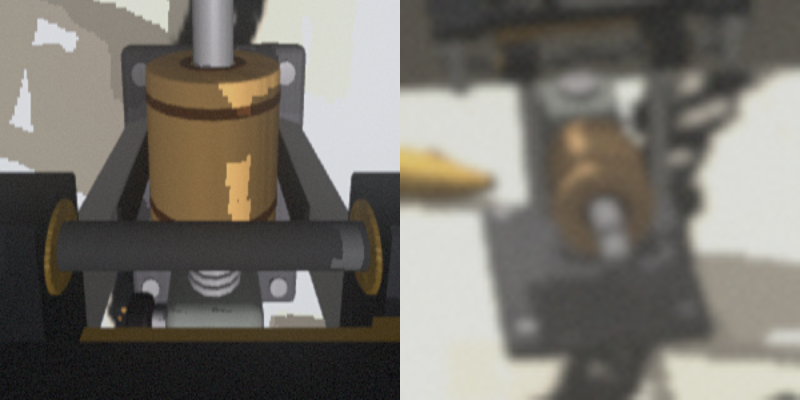

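The long roller is on the shaft, straight, against the flange with the spring pressing at 5 N. I'll release it and rise.

Call:
{"name": "play_rows", "arguments": {"commands": [[0,0,0,0,0,0,0.2],[0,0,0,0,0,0,0],[0,0,0,0,0,0,-1],[0,0,0,0,0,0,-1],[0,0,0,0,0,0,-1],[0,0,0,0,0,0,-1],[0,0,0,0,0,0,-1]]}}

```text
time_s: 13.87
ee_pos: [0.5536, -0.1586, 0.0895]
eef_rot: [3.141, 0.0, 1.651]
force: [0.6, 0.1, -0.6]
grip_width: 0.0895
grip_force: 0.0
```

```bash
python3 -c "
from h import *
st()
m=ctrl.camera_model('wrist')
for r in (85,92):
  p=at(m,259.8,140+r*.61,.1365)[:2];print(p@ex-.5394,p@ey+.2755)
a=ctrl.camera('wrist');cv2.imwrite('pics/w5_0.png',a)
for v in range(150,215,2):print(v,a[v,258:262].mean(0).astype(int).tolist(),end=' ')
"
```

```text
t 13.8667 lat-shaft mm -0.1 standy mm 73.6 z 89.5 yawerr deg 0.03 rp [3.141 0.   ] F [ 0.6  0.1 -0.6] w 0.08945686999027676 0.0
-1.4263019704197077e-05 0.10990935133399032
-1.117011169982085e-05 0.10776112931094553
150 [168, 166, 167] 152 [169, 164, 167] 154 [169, 165, 167] 156 [168, 164, 168] 158 [79, 82, 90] 160 [48, 64, 80] 162 [51, 73, 91] 164 [67, 100, 126] 166 [96, 151, 188] 168 [103, 167, 206] 170 [104, 166, 205] 172 [104, 166, 206] 174 [104, 167, 207] 176 [104, 166, 206] 178 [105, 169, 207] 180 [84, 135, 171] 182 [43, 67, 102] 184 [44, 68, 104] 186 [41, 66, 102] 188 [85, 138, 175] 190 [96, 153, 190] 192 [94, 150, 188] 194 [64, 102, 127] 196 [65, 99, 126] 198 [64, 100, 126] 200 [63, 98, 124] 202 [61, 99, 125] 204 [60, 98, 124] 206 [62, 99, 125] 208 [63, 97, 126] 210 [62, 99, 125] 212 [63, 99, 124] 214 [64, 99, 125]
```

Call:
{"name": "play_rows", "arguments": {"commands": [[0,0,-0.025,0,0,0,-1],[0,0,-0.025,0,0,0,-1],[0,0,-0.025,0,0,0,-1],[0,0,-0.025,0,0,0,-1],[0.02,0,0,0,0,0,-1],[0.04,-0.0036,0,0,0,0,-1],[0.04,-0.0036,0,0,0,0,-1],[0.04,-0.0036,0,0,0,0,-1],[0.04,-0.0036,0,0,0,0,-1],[0.04,-0.0036,0,0,0,0,-1],[0.04,-0.0036,0,0,0,0,-1],[0.04,-0.0036,0,0,0,0,-1],[0.04,-0.0036,0,0,0,0,-1],[0.04,-0.0036,0,0,0,0,-1],[0.04,-0.0036,0,0,0,0,-1],[0.02,0,0,0,0,0,-1],[0,0,0,0,0,0,-1],[0,0,0,0,0,0,-1]]}}

```text
time_s: 15.42
ee_pos: [0.4822, 0.278, 0.1892]
eef_rot: [-3.141, 0.0, 1.653]
force: [-0.4, -0.6, -0.2]
grip_width: 0.0941
grip_force: 0.0
```

```bash
python3 - <<'E'
from h import *
st();m=ctrl.camera_model("wrist");a=ctrl.camera("wrist");h=cv2.cvtColor(a,cv2.COLOR_BGR2HSV)
mk=((h[...,0]>100)&(h[...,0]<130)&(h[...,1]>120)).astype(np.uint8)*255
mk=cv2.morphologyEx(mk,cv2.MORPH_CLOSE,np.ones((9,9),np.uint8));n,l,s,c=cv2.connectedComponentsWithStats(mk);i=1+s[1:,4].argmax();print(s[i],c[i])
x,y,w,hh,_=s[i]
for u,v,z in[(x,y+hh/2,.055),(x+w,y+hh/2,.055),(x+w/2,y,.085),(x+w/2,y+hh,.085)]:
    p=at(m,u,v,z)[:2];print((p@ex-.5394).round(4),(p@ey+.2755).round(4))
E
```

```text
t 15.4167 lat-shaft mm -36.7 standy mm 514.4 z 189.2 yawerr deg 0.15 rp [-3.141  0.   ] F [-0.4 -0.6 -0.2] w 0.09405796786103501 0.0
[ 233  162   48   43 1698] [254.7991755  182.41755006]
-0.0671 0.5127
-0.0121 0.5129
-0.0394 0.5422
-0.0393 0.4965
```

Call:
{"name": "play_rows", "arguments": {"commands": [[0.0026,-0.001,0.017,0,0,0.15,-1],[0,0,0.017,0,0,0,-1],[0,0,0.017,0,0,0,-1],[0,0,0.017,0,0,0,-1],[0,0,0.017,0,0,0,-1],[0,0,0.017,0,0,0,-1],[0,0,0.017,0,0,0,-1],[0,0,0.017,0,0,0,-1],[0,0,0.017,0,0,0,-1],[0,0,0,0,0,0,-1]]}}

```text
time_s: 16.3
ee_pos: [0.4804, 0.2778, 0.0337]
eef_rot: [-3.137, 0.002, 1.646]
force: [0.4, 0.3, -0.6]
grip_width: 0.0937
grip_force: 0.0
```

Call:
{"name": "play_rows", "arguments": {"commands": [[0,0,0,0,0,0,1],[0,0,0,0,0,0,1],[0,0,0,0,0,0,1],[0,0,0,0,0,0,1],[0,0,0,0,0,0,1],[0,0,0,0,0,0,1],[0,0,0,0,0,0,1],[0,0,0,0,0,0,1]], "force": 25}}

```text
time_s: 16.97
ee_pos: [0.4808, 0.28, 0.037]
eef_rot: [-3.141, 0.0, 1.648]
force: [-6.7, -1.1, 8.3]
grip_width: 0.06
grip_force: 25.0
```

```bash
python3 -c "
from h import *
st()"
```

```text
t 16.9667 lat-shaft mm -38.0 standy mm 516.5 z 37.0 yawerr deg -0.1 rp [-3.141  0.   ] F [-6.7 -1.1  8.3] w 0.06002674811900461 24.998768323275726
```

Call:
{"name": "play_rows", "arguments": {"commands": [[0,0,-0.01,0,0,0,1],[0,0,-0.02,0,0,0,1],[0,0,-0.03,0,0,0,1],[0,0,-0.03,0,0,0,1],[-0.02,0.002,0,0,0,0,1],[-0.03,0.004,0,0,0,0,1],[-0.03,0.004,0,0,0,0,1],[-0.03,0.004,0,0,0,0,1],[-0.03,0.004,0,0,0,0,1],[-0.03,0.004,0,0,0,0,1],[-0.03,0.004,0,0,0,0,1],[-0.03,0.004,0,0,0,0,1],[-0.03,0.004,0,0,0,0,1],[-0.03,0.004,0,0,0,0,1],[-0.015,0,0,0,0,0,1],[0,0,0,0,0,0,1],[0,0,0,0,0,0,1]]}}

```text
time_s: 18.38
ee_pos: [0.5428, -0.0216, 0.1268]
eef_rot: [3.141, -0.0, 1.647]
force: [0.3, 0.3, -0.5]
grip_width: 0.0601
grip_force: 25.0
```

```bash
python3 -c "
from h import *
st()"
```

```text
t 18.3833 lat-shaft mm -0.0 standy mm 211.0 z 126.8 yawerr deg -0.19 rp [ 3.141 -0.   ] F [ 0.3  0.3 -0.5] w 0.06009206672446057 24.99713852070272
```

Down 38 mm, then in over the tip.

Call:
{"name": "play_rows", "arguments": {"commands": [[0,0,0.013,0,0,-0.2,1],[0,0,0.013,0,0,0,1],[0,0,0.012,0,0,0,1],[0,0,0,0,0,0,1],[-0.008,0,0,0,0,0,1],[-0.008,0,0,0,0,0,1],[-0.008,0,0,0,0,0,1],[-0.008,0,0,0,0,0,1],[0,0,0,0,0,0,1]]}}

```text
time_s: 19.13
ee_pos: [0.5457, -0.0549, 0.0889]
eef_rot: [3.141, 0.0, 1.65]
force: [0.8, 0.5, -1.6]
grip_width: 0.0596
grip_force: 25.0
```

Call:
{"name": "play_rows", "arguments": {"commands": [[-0.007,0,0,0,0,0,1],[-0.007,0,0,0,0,0,1],[-0.007,0,0,0,0,0,1],[-0.007,0,0,0,0,0,1],[0,0,0,0,0,0,1]]}}

```text
time_s: 19.55
ee_pos: [0.5477, -0.0824, 0.0884]
eef_rot: [3.142, 0.0, 1.651]
force: [0.2, 0.3, -1.9]
grip_width: 0.0595
grip_force: 25.0
```

```bash
python3 -c "
from h import *
st()"
```

```text
t 19.55 lat-shaft mm 0.1 standy mm 150.0 z 88.4 yawerr deg 0.04 rp [3.142 0.   ] F [ 0.2  0.3 -1.9] w 0.05945117050144933 24.99695244419854
```

Call:
{"name": "play_rows", "arguments": {"commands": [[-0.005,0,0,0,0,0,1],[-0.004,0,0,0,0,0,1],[-0.003,0,0,0,0,0,1],[-0.002,0,0,0,0,0,1],[0,0,0,0,0,0,1]]}}

```text
time_s: 19.97
ee_pos: [0.5488, -0.0953, 0.0884]
eef_rot: [-3.142, 0.0, 1.651]
force: [0.1, -0.2, -1.0]
grip_width: 0.0598
grip_force: 25.0
```

Call:
{"name": "play_rows", "arguments": {"commands": [[-0.002,0,0,0,0,0,1],[-0.002,0,0,0,0,0,1],[0,0,0,0,0,0,1]]}}

```text
time_s: 20.22
ee_pos: [0.5491, -0.099, 0.0884]
eef_rot: [-3.142, -0.0, 1.652]
force: [-0.9, 2.3, -1.0]
grip_width: 0.0595
grip_force: 25.0
```

Call:
{"name": "play_rows", "arguments": {"commands": [[-0.001,0,0,0,0,0,1],[-0.001,0,0,0,0,0,1],[0,0,0,0,0,0,1]]}}

```text
time_s: 20.47
ee_pos: [0.5493, -0.1008, 0.0884]
eef_rot: [-3.142, -0.0, 1.652]
force: [-0.4, 4.1, -1.4]
grip_width: 0.0599
grip_force: 25.0
```

Call:
{"name": "play_rows", "arguments": {"commands": [[0,0,0,0,0,0,0.2],[0,0,0,0,0,0,0],[0,0,0,0,0,0,-1],[0,0,0,0,0,0,-1],[0,0,0,0,0,0,-1],[0,0,0,0,0,0,-1],[0,0,0,0,0,0,-1]]}}

```text
time_s: 21.05
ee_pos: [0.5493, -0.1012, 0.0885]
eef_rot: [3.141, 0.0, 1.652]
force: [0.5, 0.5, -0.3]
grip_width: 0.0896
grip_force: 0.0
```

Call:
{"name": "play_rows", "arguments": {"commands": [[0,0,-0.025,0,0,0,-1],[0,0,-0.025,0,0,0,-1],[0,0,-0.025,0,0,0,-1],[0,0,-0.025,0,0,0,-1],[0.03,-0.012,0,0,0,0,-1],[0.03,-0.012,0,0,0,0,-1],[0.03,-0.012,0,0,0,0,-1],[0.03,-0.012,0,0,0,0,-1],[0.03,-0.012,0,0,0,0,-1],[0.03,-0.012,0,0,0,0,-1],[0.03,-0.012,0,0,0,0,-1],[0,0,0,0,0,-6.3,-1],[0,0,0,0,0,-6.3,-1],[0,0,0,0,0,0,-1],[0,0,0,0,0,0,-1]]}}

```text
time_s: 22.3
ee_pos: [0.4486, 0.1014, 0.1885]
eef_rot: [3.141, 0.0, 1.868]
force: [0.6, 0.1, -0.3]
grip_width: 0.0943
grip_force: 0.0
```

```bash
python3 - <<'E'
from h import *
st();o=ctrl.get_obs();m=ctrl.camera_model("wrist");a=ctrl.camera("wrist");b=ctrl.camera("side")
h=cv2.cvtColor(a,cv2.COLOR_BGR2HSV)
mk=(((h[...,0]<8)|(h[...,0]>172))&(h[...,1]>150)&(h[...,2]>60)).astype(np.uint8)
n,l,s,c=cv2.connectedComponentsWithStats(mk);i=1+s[1:,4].argmax();print(s[i])
print(proj(m,[.446,.111,.06]))
x,y=c[i].astype(int)
cs=proj(ctrl.camera_model('side'),[.55,-.12,.1])[0].astype(int);yy=max(0,cs[1]-40)
y0=max(0,y-75);x0=max(0,x-75);print(x0,y0)
cv2.imwrite("pics/w6_0.png",a);cv2.imwrite("pics/w6.png",np.hstack([cv2.resize(a[y0:y0+150,x0:x0+150],(400,400),interpolation=cv2.INTER_CUBIC),cv2.resize(b[yy:yy+80,cs[0]-40:cs[0]+40],(400,400),interpolation=cv2.INTER_CUBIC)]))
E
```

```text
t 22.3 lat-shaft mm -84.1 standy mm 341.1 z 188.5 yawerr deg 12.5 rp [3.141 0.   ] F [ 0.6  0.1 -0.3] w 0.09425418421968396 0.0
[236 160  29  31 571]
[[259.57973042 174.64705034]]
171 100
```

View pics/w6.png

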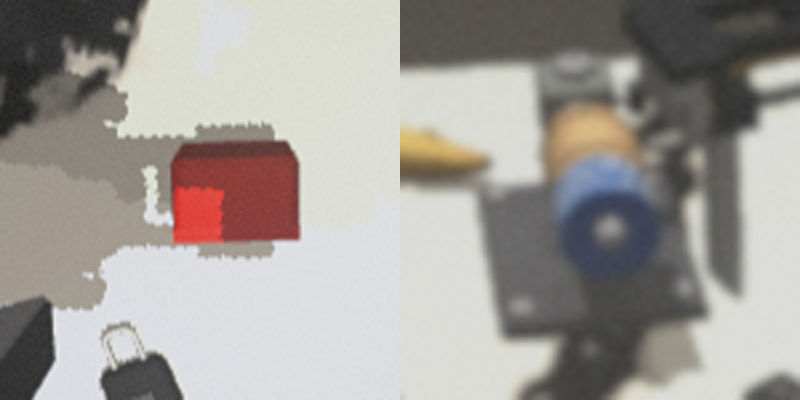

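Both rollers are on the shaft. The cap's top is square with the tool: crop corners (173,157) to (299,241), closed face up-image (+y). I'll descend and grip it.

Call:
{"name": "play_rows", "arguments": {"commands": [[0.005,0,0.0173,0,0,-0.5,-1],[0.005,0,0.0173,0,0,0,-1],[0,0,0.0173,0,0,0,-1],[0,0,0.0173,0,0,0,-1],[0,0,0.0173,0,0,0,-1],[0,0,0.0173,0,0,0,-1],[0,0,0.0173,0,0,0,-1],[0,0,0.0173,0,0,0,-1],[0,0,0.0173,0,0,0,-1],[0,0,0.0173,0,0,0,-1],[0,0,0,0,0,0,-1]]}}

```text
time_s: 23.32
ee_pos: [0.4441, 0.1105, 0.0129]
eef_rot: [-3.137, -0.001, 1.877]
force: [-0.4, -0.3, 0.1]
grip_width: 0.0944
grip_force: 0.0
```

Call:
{"name": "play_rows", "arguments": {"commands": [[0,0,0,0,0,0,1],[0,0,0,0,0,0,1],[0,0,0,0,0,0,1],[0,0,0,0,0,0,1],[0,0,0,0,0,0,1],[0,0,0,0,0,0,1],[0,0,0,0,0,0,1],[0,0,0,0,0,0,1],[0,0,0,0,0,0,1]], "force": 45}}

```text
time_s: 24.07
ee_pos: [0.4457, 0.1111, 0.0157]
eef_rot: [3.141, 0.0, 1.88]
force: [-1.5, -0.4, 5.5]
grip_width: 0.0537
grip_force: 45.0
```

```bash
python3 -c "
from h import *
st();print(ctrl.get_obs()['ee_pos'])"
```

```text
t 24.0667 lat-shaft mm -86.3 standy mm 350.9 z 15.7 yawerr deg 13.19 rp [3.141 0.   ] F [-1.5 -0.4  5.5] w 0.053743182535269336 44.954609870910645
[0.44565841 0.11109156 0.01574457]
```

Call:
{"name": "play_rows", "arguments": {"commands": [[0,0,-0.01,0,0,0,1],[0,0,-0.025,0,0,0,1],[0,0,-0.03,0,0,0,1],[0,0,-0.03,0,0,0,1],[0,0,-0.02,0,0,6.6,1],[0,0,0,0,0,6.6,1],[0,0,0,0,0,0,1],[-0.0166,0.0143,0,0,0,0,1],[-0.025,0.0145,0,0,0,0,1],[-0.025,0.0145,0,0,0,0,1],[-0.025,0.0145,0,0,0,0,1],[-0.025,0.0145,0,0,0,0,1],[-0.025,0.014,0,0,0,0,1],[0,0,0,0,0,0,1],[0,0,0,0,0,0,1]]}}

```text
time_s: 25.32
ee_pos: [0.5425, -0.0241, 0.1295]
eef_rot: [-3.14, -0.0, 1.651]
force: [0.5, 0.4, -1.9]
grip_width: 0.054
grip_force: 45.0
```

```bash
python3 -c "
from h import *
st()"
```

```text
t 25.3167 lat-shaft mm -0.5 standy mm 208.5 z 129.5 yawerr deg 0.08 rp [-3.14 -0.  ] F [ 0.5  0.4 -1.9] w 0.054037226847886526 44.951085448265076
```

Call:
{"name": "play_rows", "arguments": {"commands": [[0,0.0005,0.0135,0,0,0,1],[0,0,0.013,0,0,0,1],[0,0,0.013,0,0,0,1],[0,0,0,0,0,0,1],[-0.005,0,0,0,0,0,1],[-0.005,0,0,0,0,0,1],[-0.005,0,0,0,0,0,1],[-0.005,0,0,0,0,0,1],[-0.005,0,0,0,0,0,1],[0,0,0,0,0,0,1]]}}

```text
time_s: 26.15
ee_pos: [0.5454, -0.0492, 0.0913]
eef_rot: [3.141, 0.0, 1.649]
force: [0.8, -0.8, -1.6]
grip_width: 0.0535
grip_force: 45.0
```

Call:
{"name": "play_rows", "arguments": {"commands": [[-0.002,0,0,0,0,0,1],[-0.002,0,0,0,0,0,1],[-0.002,0,0,0,0,0,1],[0,0,0,0,0,0,1]]}}

```text
time_s: 26.48
ee_pos: [0.5458, -0.0544, 0.091]
eef_rot: [-3.142, 0.0, 1.65]
force: [-0.4, 0.2, -2.0]
grip_width: 0.0538
grip_force: 45.0
```

```bash
python3 -c "
from h import *
st()"
```

```text
t 26.4833 lat-shaft mm 0.3 standy mm 178.0 z 91.0 yawerr deg -0.01 rp [-3.142  0.   ] F [-0.4  0.2 -2. ] w 0.05381223626467245 44.95119094848633
```

Call:
{"name": "play_rows", "arguments": {"commands": [[-0.001,0,0.0008,0,0,0,1],[-0.001,0,0,0,0,0,1],[-0.001,0,0,0,0,0,1],[0,0,0,0,0,0,1]]}}

```text
time_s: 26.82
ee_pos: [0.546, -0.0573, 0.0901]
eef_rot: [-3.142, 0.0, 1.65]
force: [-0.7, 0.5, -1.3]
grip_width: 0.0538
grip_force: 45.0
```

Call:
{"name": "play_rows", "arguments": {"commands": [[-0.001,0,0,0,0,0,1],[-0.001,0,0,0,0,0,1],[0,0,0,0,0,0,1]]}}

```text
time_s: 27.07
ee_pos: [0.5461, -0.0592, 0.0902]
eef_rot: [3.142, -0.0, 1.65]
force: [0.2, 0.2, -0.7]
grip_width: 0.0539
grip_force: 45.0
```

Call:
{"name": "play_rows", "arguments": {"commands": [[-0.001,0,0,0,0,0,1],[-0.001,0,0,0,0,0,1],[0,0,0,0,0,0,1]]}}

```text
time_s: 27.32
ee_pos: [0.5463, -0.0609, 0.0901]
eef_rot: [-3.142, -0.0, 1.65]
force: [-0.4, 4.0, -0.4]
grip_width: 0.0538
grip_force: 45.0
```

```bash
python3 -c "
from h import *
st()"
```

```text
t 27.3167 lat-shaft mm 0.3 standy mm 171.5 z 90.1 yawerr deg -0.0 rp [-3.142 -0.   ] F [-0.4  4.  -0.4] w 0.05378211837991176 44.95329022407532
```

Contact at TCP stand-y ≈172, exactly as expected, so the target is 158.5.

Call:
{"name": "play_rows", "arguments": {"commands": [[-0.002,0,0,0,0,0,1],[-0.002,0,0,0,0,0,1],[-0.002,0,0,0,0,0,1],[-0.002,0,0,0,0,0,1],[-0.002,0,0,0,0,0,1],[-0.002,0,0,0,0,0,1],[0,0,0,0,0,0,1],[0,0,0,0,0,0,1]]}}

```text
time_s: 27.98
ee_pos: [0.5472, -0.0723, 0.0902]
eef_rot: [-3.142, -0.001, 1.65]
force: [-0.2, 8.4, -0.4]
grip_width: 0.0537
grip_force: 45.0
```

```bash
python3 -c "
from h import *
st()"
```

```text
t 27.9833 lat-shaft mm 0.4 standy mm 160.1 z 90.2 yawerr deg 0.01 rp [-3.142e+00 -1.000e-03] F [-0.2  8.4 -0.4] w 0.053712136905227255 44.95445966720581
```

Call:
{"name": "play_rows", "arguments": {"commands": [[-0.001,-0.0004,0,0,0,0,1],[-0.001,0,0,0,0,0,1],[0,0,0,0,0,0,1],[0,0,0,0,0,0,1]]}}

```text
time_s: 28.32
ee_pos: [0.5472, -0.074, 0.0902]
eef_rot: [3.141, -0.002, 1.651]
force: [1.2, 12.1, 0.3]
grip_width: 0.0539
grip_force: 45.0
```

```bash
python3 -c "
from h import *
st()
m=ctrl.camera_model('wrist');a=ctrl.camera('wrist')
cv2.imwrite('pics/w7.png',cv2.resize(a[130:384,130:390],(800,600)))"
```

```text
t 28.3167 lat-shaft mm 0.2 standy mm 158.4 z 90.2 yawerr deg 0.03 rp [ 3.141e+00 -2.000e-03] F [ 1.2 12.1  0.3] w 0.05385640345598663 44.96632397174835
```

View pics/w7.png

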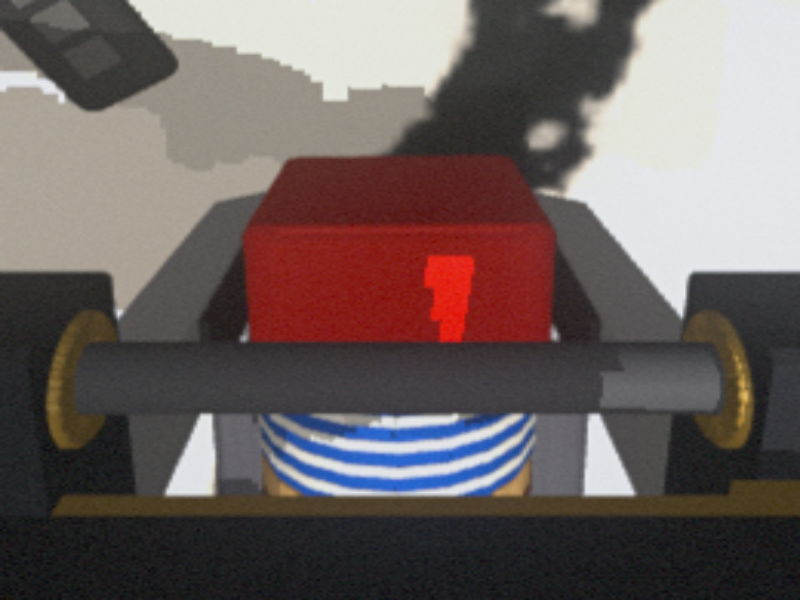

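The cap sits upright and square against the blue roller, pressed in with 12 N. I'll lower it in small steps.

Call:
{"name": "play_rows", "arguments": {"commands": [[0,0,0.001,0,0,0,1],[0,0,0.001,0,0,0,1],[0,0,0.001,0,0,0,1],[0,0,0.001,0,0,0,1],[0,0,0,0,0,0,1]]}}

```text
time_s: 28.78
ee_pos: [0.5474, -0.074, 0.0868]
eef_rot: [3.14, -0.001, 1.651]
force: [-0.0, 12.7, 5.0]
grip_width: 0.0539
grip_force: 45.0
```

```bash
python3 -c "
from h import *
st()"
```

```text
t 28.7833 lat-shaft mm 0.4 standy mm 158.4 z 86.8 yawerr deg 0.03 rp [ 3.14e+00 -1.00e-03] F [-0.  12.7  5. ] w 0.05394836769423378 44.962576031684875
```

Call:
{"name": "play_rows", "arguments": {"commands": [[0,0,0.001,0,0,0,1],[0,0,0.001,0,0,0,1],[0,0,0.001,0,0,0,1],[0,0,0.001,0,0,0,1],[0,0,0,0,0,0,1]]}}

```text
time_s: 29.2
ee_pos: [0.5475, -0.074, 0.0828]
eef_rot: [3.14, -0.001, 1.651]
force: [-0.2, 13.1, 4.9]
grip_width: 0.054
grip_force: 45.0
```

Call:
{"name": "play_rows", "arguments": {"commands": [[0,0,0.001,0,0,0,1],[0,0,0.001,0,0,0,1],[0,0,0.001,0,0,0,1],[0,0,0,0,0,0,1]]}}

```text
time_s: 29.53
ee_pos: [0.5475, -0.074, 0.0798]
eef_rot: [3.14, -0.001, 1.651]
force: [-0.2, 12.1, 5.4]
grip_width: 0.0537
grip_force: 45.0
```

```bash
python3 -c "
from h import *
st()"
```

```text
t 29.5333 lat-shaft mm 0.5 standy mm 158.4 z 79.8 yawerr deg 0.03 rp [ 3.14e+00 -1.00e-03] F [-0.2 12.1  5.4] w 0.05369382308725926 44.96396005153656
```

Call:
{"name": "play_rows", "arguments": {"commands": [[0,0,0.001,0,0,0,1],[0,0,0.001,0,0,0,1],[0,0,0.001,0,0,0,1],[0,0,0,0,0,0,1]]}}

```text
time_s: 29.87
ee_pos: [0.5476, -0.074, 0.0776]
eef_rot: [3.14, -0.001, 1.651]
force: [-2.9, 14.2, 12.8]
grip_width: 0.0539
grip_force: 45.0
```

Call:
{"name": "play_rows", "arguments": {"commands": [[0,0,0.0007,0,0,0,1],[0,0,0.0007,0,0,0,1],[0,0,0,0,0,0,1]]}}

```text
time_s: 30.12
ee_pos: [0.5478, -0.074, 0.0772]
eef_rot: [3.139, -0.001, 1.651]
force: [-9.2, 14.6, 25.8]
grip_width: 0.0537
grip_force: 45.0
```

```bash
python3 -c "
from h import *
st()"
```

```text
t 30.1167 lat-shaft mm 0.8 standy mm 158.4 z 77.2 yawerr deg 0.03 rp [ 3.139e+00 -1.000e-03] F [-9.2 14.6 25.8] w 0.053656374534584016 44.95713293552399
```

The slot's end has seated: z stopped 12.6 mm down and Fz rose. I'll relieve the forces and release gently.

Call:
{"name": "play_rows", "arguments": {"commands": [[0,-0.0005,-0.0012,0,0,0,1],[0.001,0,0,0,0,0,1],[0.001,0,0,0,0,0,1],[0,0,0,0,0,0,1],[0,0,0,0,0,0,0.2],[0,0,0,0,0,0,-0.1],[0,0,0,0,0,0,-0.4],[0,0,0,0,0,0,-1],[0,0,0,0,0,0,-1],[0,0,0,0,0,0,-1],[0,0,0,0,0,0,-1],[0,0,0,0,0,0,-1]]}}

```text
time_s: 31.12
ee_pos: [0.5463, -0.0732, 0.0758]
eef_rot: [-3.141, -0.0, 1.65]
force: [0.0, 0.3, 0.6]
grip_width: 0.0904
grip_force: 0.0
```

```bash
python3 -c "
from h import *
st()"
```

```text
t 31.1167 lat-shaft mm -0.6 standy mm 159.2 z 75.8 yawerr deg -0.01 rp [-3.141 -0.   ] F [0.  0.3 0.6] w 0.09036651616558601 0.0
```

Call:
{"name": "play_rows", "arguments": {"commands": [[0,0,-0.02,0,0,0,-1],[0,0,-0.025,0,0,0,-1],[0,0,-0.03,0,0,0,-1],[0,0,-0.03,0,0,0,-1],[0.04,0,-0.01,0,0,0,-1],[0.04,0,0,0,0,0,-1],[0.04,0,0,0,0,0,-1],[0.04,0,0,0,0,0,-1],[0.04,0,0,0,0,0,-1],[0,0,0,0,0,0,-1]]}}

```text
time_s: 31.95
ee_pos: [0.5295, 0.1317, 0.191]
eef_rot: [3.142, -0.001, 1.655]
force: [-0.4, -0.8, -0.9]
grip_width: 0.0941
grip_force: 0.0
```

```bash
python3 -c "
from h import *
st()
a=ctrl.camera('wrist');b=ctrl.camera('side');m=ctrl.camera_model('wrist')
c=proj(ctrl.camera_model('side'),[.55,-.1,.1])[0].astype(int);s=ctrl.camera('scene');d=proj(ctrl.camera_model('scene'),[.55,-.1,.1])[0].astype(int)
f=lambda im,c,k=40:cv2.resize(im[max(0,c[1]-k):max(0,c[1]-k)+2*k,c[0]-k:c[0]+k],(400,400),interpolation=cv2.INTER_CUBIC)
cv2.imwrite('pics/fin.png',np.hstack([f(s,d),f(b,c)]))"
```

```text
t 31.95 lat-shaft mm -1.1 standy mm 364.8 z 191.0 yawerr deg 0.26 rp [ 3.142e+00 -1.000e-03] F [-0.4 -0.8 -0.9] w 0.09407156644616346 0.0
```

View pics/fin.png

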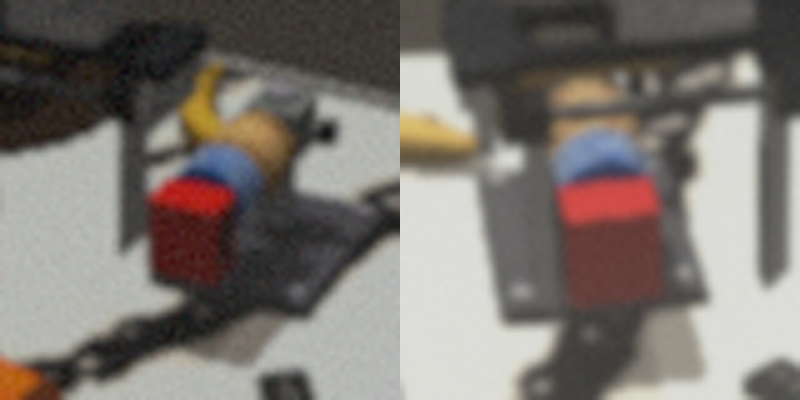

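The cap hangs locked at the shaft's end in both views, upright and about 15 mm below the axis. The rollers are packed behind it and the gripper is clear. I'm handing in.

```bash
python3 -c "
from station import ctrl
print(ctrl.hand_in())"
```

```text
the job is handed in; nothing more can be done
None
```

The long and short rollers are on the shaft with the red cap locked in the groove and released, and the job was handed in at about 32 s; the hand-in call returned no verdict.

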